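# Slide the carafe home under the drip-stop of a coffee maker

## Robot

A 6-joint arm with a two-finger parallel gripper is mounted at the origin on a cart in front of the work surface, level with it; the furniture and walls round the work are solid. World frame = base frame: x ahead of the robot, y to its left, z up, the work surface at z = 0. Lengths are in m, angles in rad, forces in N, time in s.
With the tool pointing down it reaches from about 0.375 to 0.9 m from the base axis. Payload 3.1 kg.
Tool frame: the origin (TCP) lies at the very end of the fingers, on their centre line; the grasp point (between the pads) lies 19 mm behind it; z points along the fingers, y is the line along which they close (so a half turn about z gives the same grasp; the last joint's range is limited). The gripper opens to 87 mm and grips with 3 to 60 N. Pads are 19 mm wide; open, the fingers measure 117 mm over their backs; the gripper's body (75 mm by 190 mm) begins 51 mm behind the grasp point.
Start: joints at [0.618, 0.527, 1.433, -0, 1.181, -0.178], TCP at [0.437, 0.447, 0.223] pointing down, gripper open.
Joint ranges: [-3.08, 3.08], [-0.75, 2.2], [0.22, 2.44], [-1.43, 4.57], [0, 2.65], [-2.85, 2.85]. Speed limits (rad/s): [2.79, 2.79, 3.14, 3.14, 3.14, 3.14].

## Interface

Orientations are given as a unit quaternion [x, y, z, w].
In Python, from rig import robot gives the robot as it stands. The module is installed in compiled form; this text tells all that it offers.
- The arm moves only by the tool servo_tool, never from a script. Its argument "rows" is one flat list of numbers, 5 for each row, row after row: the closure, from -1 (fully open) to 1 (shut), so that 0 is half open, then the shift along the tool's x, y, z in m, then the turn about the tool's z in degrees. A call has 1 to 5 rows; each row shifts and turns the commanded pose from where the row before left it, along the tool's axes as they then stand; what a row does not reach is not made up. A row lasts 1/12 s, in which the tool goes at most 41.7 mm and 7.16 degrees, less where a joint would pass 70% of its speed; a pose out of reach is approached as far as the arm can. A call with a gripper value outside its range is refused whole. The fingers move at their own pace and stop on an object; "newtons" is the grip in N (left out, the last holds). Time passes only in rows, so rows that do not move let the fingers close. It gives the time, the measured TCP pose, the force, the opening and the grip force at its end, in the units of the state.
- robot.get_obs(): the state, without advancing time (a new reading comes with each control period).
- robot.camera(name): name is "scene" or "top"; returns a dict with "pixels" (400x640x3 uint8, red, green, blue), "intrinsics" (3x3 intrinsics, pixels), "dist" ([k1, k2, p1, p2, k3] as OpenCV has them; the pictures are not rectified), "rvec" (rotation vector, rad) and "tvec" (3), from world to camera coordinates, as OpenCV has them. Camera axes: x right, y down, z forward; pixel columns grow to the right and rows downward; lengths in m; the calibration is good to about 2 mm. A picture is of the moment at which its call begins. There is no depth.
- robot.hand_in(): hands the job in; it is judged then, once.
Trained networks look in a picture, given as the dict that the camera call returned (one of the last four; its "shot" number tells which), for a name from the list of things; names that differ only in an ending like _2 or _b are one class to them, and where a whole thing is asked for, a point or a joint stands for the part that bears it (a point fixed in the world has none). Each returns a list of dicts, best first, with "score" (0 to 1); they miss things now and then, are a little off and sometimes report something else, mostly with a low value. They report only what shows in the picture. A call takes as long as a camera call.
- robot.spot_in(picture, query): "at" ([x, y, z] in m, in world coordinates, good to about 4 mm: the middle of the surface that is visible of it).
- robot.outline_of(picture, query): "region" (400x640 bool, what is visible of it).
- robot.place_of(picture, query): "at" ([x, y, z] in m, in world coordinates, good to about 4 mm: a listed point, or the origin of a listed thing).
The state is a dict: "time": time; "q": joint angles; "joint_velocities": joint speeds; "joint_torque": joint torques, N m; "position": TCP position; "tool_rot": TCP orientation; "ft_force": force on the tool from outside, world axes, zero at the start; "moment": the same for the moment, N m; "grip_width": finger opening in m; "grip_force": force on a finger pad.
Only numpy, scipy, OpenCV 4.12 (cv2) and the standard library are available. Lean on these libraries where they do the work, as an engineer would, in place of code of your own. Each camera call takes 0.05 s, during which the arm holds its last target. There are 200 camera calls.

## Task

Get the coffee maker ready to brew: first swing its filter basket fully shut, then take the glass carafe by its handle and slide it in under the basket, over the rim and beneath the red drip-stop lever, until it stands flat down inside the rim of the warming plate, handle pointing out to the front. Keep the carafe about upright, be gentle with the glass against the machine, and leave everything else where it is.

Things in the scene. Friction and masses are not known exactly. Their poses are not given: they have to be found in the camera images.
- plate (a point): centre of the top face of the coffee maker's warming plate, 18 mm above the counter; x points to the machine's rear, -x out of its front, z up. Round it runs a rim (inner radius 63, outer 72) 4 mm above the face, raised to a lip 13 mm above it over the front 70 degrees (inner radius 68, outer 73). A flat upright column face stands 68 mm behind this point
- coffee_maker: fixed black drip coffee maker, 156 wide, 185 deep, 276 mm high; origin on the counter under plate, same axes. Over the plate hangs the filter basket: flat funnel bottom (radius 14) 135 above the plate face, widening to radius 48 at 149, drum (radius 55) from 149 to 221; a roof from 225 to 255 above the face, its front edge 22 in front of the plate centre
- basket (a joint): swing-out filter basket, a steel drum 110 mm across and 72 high; rad, 0 = fully shut (drum centred over the plate, firm stop), grows as it swings out to the front, turning clockwise seen from above. Upright hinge axis 70 mm from the plate centre along the machine's +y, at x = 0. Stiff hinge (0.18 N m of friction), no spring or latch: it stays where it is left
- basket_front (a point): point on the drum's outside, half-way up it (185 mm above the plate face), that is frontmost when the basket is shut; turns with the basket, its x axis points to the drum's axis, 55 mm away. Pressing here along that axis shuts the basket (lever arm 70 mm)
- drip_stop (a joint): red sprung drip-stop lever, 24 mm wide, under the basket's funnel; rad, 0 = hanging, 0.40 = pushed up into the funnel. Hinged 34 mm in front of the funnel's axis, 141 above the plate face, it slopes down to the rear; its tip, 28 behind the axis, hangs 117 above the face. The carafe's lid pushes it up from below (1 to 2 N at the tip); about 0.12 with the carafe seated
- carafe_mid (a point): centre of the glass carafe's bowl, 62 mm above its underside (half-way up). Bowl 123 across at its widest, foot 108 across, 123 tall with its flat black lid (82 across). Held level it cannot clear lip and funnel at once: go in with the foot's far edge low and the handle side 7 to 8 degrees high, then let the handle down. 0.25 to 0.5 kg. -x axis points to the handle, z up
- carafe: the whole carafe with its handle (body origin on its underside, 10 mm beside the bowl's axis; use carafe_mid and carafe_handle instead)
- carafe_handle (a point): where to take the carafe: middle of its upright black handle bar, 77 mm out from the bowl's axis and 85 above the carafe's underside. The bar is 18 wide (along y of this point), 25 deep (from 62 to 88 out), top at 100 above the underside, where it bends inwards to the lid (top of the bend at 118). -x axis points outwards
- salt: bystander: white salt shaker, 44 mm across, 90 tall; origin at the centre of its underside (mm)
- spread_jar: bystander: jar of brown spread with a white lid, 49 mm across, 90 tall; origin under its centre (mm)
- teaspoon: bystander: steel teaspoon lying flat, 191 x 38 x 13; origin under its centre (mm)
- snack: bystander: flat wrapped snack bar, 66 x 147 x 13; origin under its centre (mm)
- spice_green: bystander: glass spice jar with a green lid and a pale label, 46 mm across, 106 tall; origin under its centre (mm)
- pepper: bystander: turned dark wood pepper mill, 58 mm across, 170 tall; origin under its centre (mm)

How it is judged:
By the outcome, as a careful person would: the job done as asked, in the order asked, and still so for the second after the job is handed in, with the robot touching nothing.
It also fails if it takes over 56 s, if anything falls off the work surface, if the arm or the gripper's body presses on something with over 40 N, if the wrist force passes 120 N, or if a joint passes its speed limit or range.

## Working session

There is one attempt and no reset: what is moved stays moved. The work goes in short steps, Python scripts to look and compute and a tool call to move; the robot and the scene stay as the last step left them, time stands still between calls to the robot, and variables do not carry over. Pictures are saved under pics/ and viewed, at most 10 in all, crops included, and the job is handed in when it is done.

Besides the shell and the picture viewer there is one more tool, called in YAML: its name, and indented under it one key for each argument. servo_tool: Moves the arm, as the interface text tells. Its arguments: {"type":"object","properties":{"rows":{"type":"array","items":{"type":"number"}},"newtons":{"type":"number"}},"required":["rows"]}

```bash
mkdir -p pics; cat > h.py <<'E'
import numpy as np, cv2
from rig import robot
def shot(n,f=None):
    c=robot.camera(n)
    if f: cv2.imwrite('pics/'+f,c['pixels'][:,:,::-1])
    return c
def proj(c,p):
    return cv2.projectPoints(np.float64(p).reshape(-1,3),np.float64(c['rvec']),np.float64(c['tvec']),np.float64(c['intrinsics']),np.float64(c['dist']))[0].reshape(-1,2)
E
python3 - <<'E'
from h import *
o=robot.get_obs();print(o['position'],o['tool_rot'],o['grip_width'],o['time'])
for n in('scene','top'):
    c=shot(n,n+'1.png')
    print(n,cv2.Rodrigues(np.float64(c['rvec']))[0].T@-np.float64(c['tvec']))
    for q in ['plate','coffee_maker','basket_front','carafe_mid','carafe_handle','salt','spread_jar','teaspoon','snack','spice_green','pepper']:
        r=robot.place_of(c,q)
        for d in r[:2]: print(q,{k:(np.round(v,3) if k!='shot' else v) for k,v in d.items()},proj(c,d['at']).round())
E
```

```text
[0.436593   0.44619821 0.22155909] [ 3.77810922e-01  9.25882130e-01 -9.13894408e-04 -5.94606700e-04] 0.08672776491088838 0.0
scene [-0.07137553  0.77724398  0.5850844 ]
plate {'at': array([0.577, 0.291, 0.02 ]), 'score': np.float64(0.61)} [[253. 266.]]
coffee_maker {'at': array([ 0.579,  0.296, -0.004]), 'score': np.float64(0.82)} [[252. 274.]]
coffee_maker {'at': array([ 0.534, -0.356,  0.002]), 'score': np.float64(0.67)} [[394. 197.]]
basket_front {'at': array([0.484, 0.328, 0.204]), 'score': np.float64(0.79)} [[261. 220.]]
carafe_mid {'at': array([ 0.499, -0.023,  0.062]), 'score': np.float64(0.7)} [[349. 218.]]
carafe_mid {'at': array([0.485, 0.326, 0.203]), 'score': np.float64(0.25)} [[261. 220.]]
carafe_handle {'at': array([0.462, 0.047, 0.083]), 'score': np.float64(0.62)} [[345. 224.]]
spread_jar {'at': array([ 0.446, -0.263,  0.002]), 'score': np.float64(0.59)} [[402. 213.]]
teaspoon {'at': array([0.578, 0.105, 0.001]), 'score': np.float64(0.67)} [[302. 243.]]
snack {'at': array([ 0.672,  0.015, -0.004]), 'score': np.float64(0.77)} [[300. 224.]]
pepper {'at': array([ 0.533, -
[... 821 characters left out ...]
 array([ 0.583,  0.44 , -0.002]), 'score': np.float64(0.19)} [[201. 204.]]
spread_jar {'at': array([ 0.446, -0.266, -0.001]), 'score': np.float64(0.8)} [[425. 242.]]
teaspoon {'at': array([0.569, 0.103, 0.   ]), 'score': np.float64(0.88)} [[306. 206.]]
snack {'at': array([ 0.672,  0.014, -0.   ]), 'score': np.float64(0.82)} [[334. 174.]]
snack {'at': array([ 0.444, -0.264,  0.002]), 'score': np.float64(0.18)} [[425. 243.]]
spice_green {'at': array([ 0.583,  0.436, -0.002]), 'score': np.float64(0.64)} [[202. 204.]]
spice_green {'at': array([ 0.542, -0.355, -0.002]), 'score': np.float64(0.42)} [[451. 212.]]
pepper {'at': array([ 0.539, -0.353,  0.   ]), 'score': np.float64(0.61)} [[451. 213.]]
```

View pics/scene1.png

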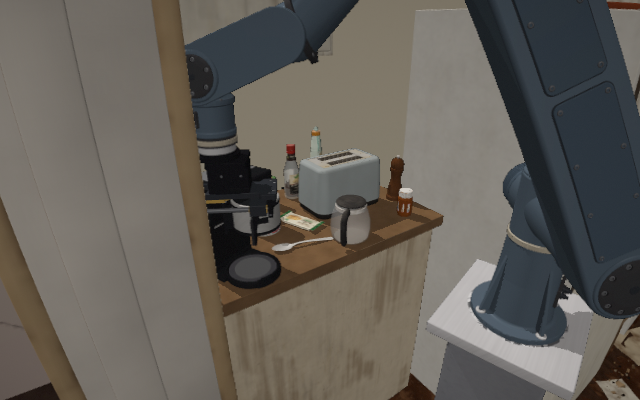

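View pics/top1.png

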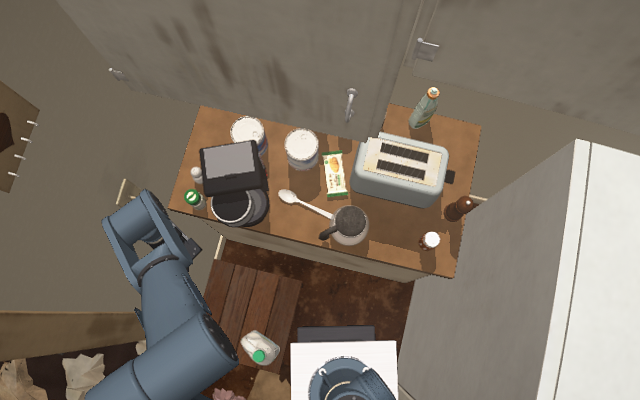

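```bash
python3 - <<'E'
from h import *
im=cv2.imread('pics/top1.png')[100:250,160:360]
cv2.imwrite('pics/topcrop.png',cv2.resize(im,None,fx=4,fy=4,interpolation=cv2.INTER_CUBIC))
E
```

```text
(no output)
```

View pics/topcrop.png

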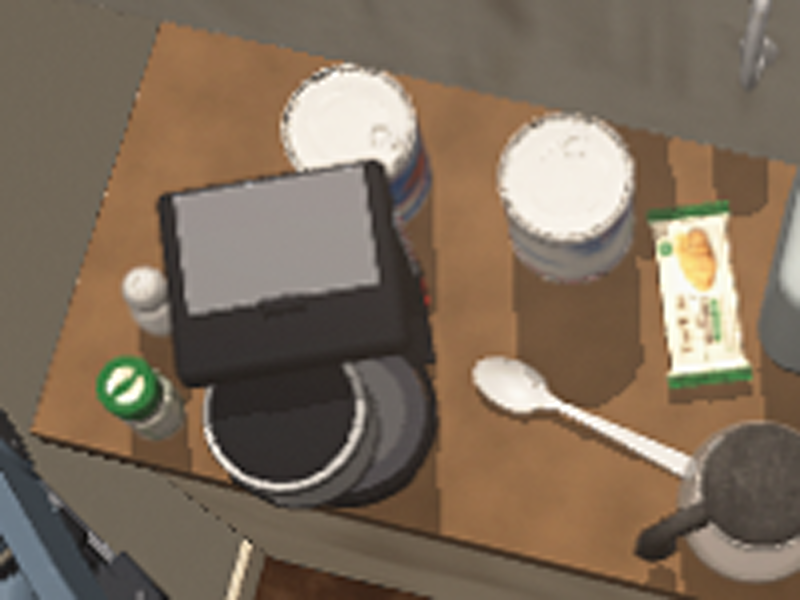

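```bash
cat >> h.py <<'E'
def bp(c,uv,z):
    R=cv2.Rodrigues(np.float64(c['rvec']))[0];t=np.float64(c['tvec']).ravel()
    u=cv2.undistortPoints(np.float64(uv).reshape(-1,1,2),np.float64(c['intrinsics']),np.float64(c['dist'])).reshape(-1,2)
    d=np.c_[u,np.ones(len(u))]@R; o=-R.T@t
    return o+d*((z-o[2])/d[:,2])[:,None]
E
python3 - <<'E'
from h import *
c=shot('top')
f=lambda a:np.array(a)/4+[160,100]
b=bp(c,f([[160,193],[380,162]]),.273); print('back',b)
for z in(.243,.273): print('front',z,bp(c,f([[190,385],[408,347]]),z))
d=bp(c,f([[287,410],[207,410],[367,410],[287,490]]),.239); print('drum',d)
print('yaw est rear edge', np.degrees(np.arctan2(b[0,1]-b[1,1],b[0,0]-b[1,0]))-90)
print('spoon',bp(c,f([[475,375],[690,465]]),.005))
for q in('carafe_mid','carafe_handle','basket_front'):
    for d in robot.place_of(c,q)[:1]: print(q,d['at'].round(4) if hasattr(d['at'],'round') else d['at'],d['score'])
E
```

```text
back [[0.67609012 0.37803568 0.273     ]
 [0.69383295 0.23028985 0.273     ]]
front 0.243 [[0.5509677  0.36047852 0.243     ]
 [0.5738265  0.21420766 0.243     ]]
front 0.273 [[0.54395749 0.35346227 0.273     ]
 [0.56627968 0.21062506 0.273     ]]
drum [[0.53339178 0.29545406 0.239     ]
 [0.5345191  0.34941123 0.239     ]
 [0.53227318 0.24183887 0.239     ]
 [0.47931328 0.29457081 0.239     ]]
yaw est rear edge 6.847866312629023
spoon [[0.60981202 0.18954787 0.005     ]
 [0.53423201 0.02201778 0.005     ]]
carafe_mid [0.5006, -0.0272, 0.0616] 0.61
carafe_handle [0.4646, 0.0428, 0.0849] 0.65
basket_front [0.489, 0.3295, 0.2026] 0.96
```

servo_tool:
  rows: [1,-0.0277,-0.0222,0.003,0,1,-0.0277,-0.0222,0.003,0,1,-0.0277,-0.0222,0.003,0,1,-0.0277,-0.0222,0.003,0,1,0,0,0,-6.5]
  newtons: 10

```text
time: 1.82
position: [0.4539, 0.3004, 0.2099]
tool_rot: [0.326, 0.945, -0.002, -0.001]
ft_force: [0.1, 0.1, -0.4]
grip_width: 0.0616
grip_force: 0.0
```

servo_tool:
  rows: [1,0,0,0,-6.5,1,0,0,0,-6.5,1,0,0,0,-6.5,1,0,0,0,-6.5,1,0,0,0,-6.5]

```text
time: 2.23
position: [0.4544, 0.3056, 0.2107]
tool_rot: [0.044, 0.999, 0.0, 0.0]
ft_force: [0.7, 0.4, -0.4]
grip_width: 0.0285
grip_force: 0.0
```

servo_tool:
  rows: [1,0,0,0,-6.5,1,0,0,0,-6.9,1,0,0,0,0,1,0,0,0,0]

```text
time: 2.57
position: [0.4543, 0.3057, 0.2106]
tool_rot: [-0.068, 0.998, 0.0, 0.0]
ft_force: [0.4, 0.1, 0.2]
grip_width: 0.0034
grip_force: 0.0
```

```bash
cat >> h.py <<'E'
PL=np.array([.582,.293]);YAW=np.radians(8)
M=np.array([[np.cos(YAW),-np.sin(YAW)],[np.sin(YAW),np.cos(YAW)]])
def st():
    o=robot.get_obs();p=np.array(o['position']);q=np.array(o['tool_rot'])
    from scipy.spatial.transform import Rotation as Ro
    X=Ro.from_quat(q).as_matrix()
    print('t',round(o['time'],2),'p',p.round(4),'mach',(M.T@(p[:2]-PL)).round(4),'alpha',round(np.degrees(np.arctan2(X[1,0],X[0,0]))%360,1),'zax',X[:,2].round(3),'F',np.round(o['ft_force'],1),'w',round(o['grip_width'],4),'gf',np.round(o['grip_force'],1),'q6',round(o['q'][5],2))
E
python3 - <<'E'
from h import *
st()
c=shot('scene','s2.png');t=shot('top','t2.png')
for x in(c,t):
    for q in('plate','basket_front','carafe_mid','carafe_handle'):
        for d in robot.place_of(x,q)[:1]: print(q,np.round(d['at'],4),round(d['score'],2),(M.T@(np.array(d['at'])[:2]-PL)).round(3))
a=c['pixels'][120:300,170:400,::-1];b=t['pixels'][110:260,150:360,::-1]
cv2.imwrite('pics/p2.png',np.vstack([cv2.resize(a,(460,300)) ,cv2.resize(b,(460,300))]))
E
```

```text
t 2.57 p [0.4543 0.3057 0.2106] mach [-0.1247  0.0303] alpha 187.8 zax [ 0.  0. -1.] F [0.4 0.1 0.2] w 0.0034 gf 0.0 q6 -1.32
plate [0.5774 0.2955 0.0192] 0.97 [-0.004  0.003]
basket_front [0.4884 0.3212 0.205 ] 0.6 [-0.089  0.041]
carafe_mid [ 0.5021 -0.0214  0.0623] 0.93 [-0.123 -0.3  ]
carafe_handle [0.4604 0.0463 0.086 ] 0.76 [-0.155 -0.227]
plate [0.5843 0.2923 0.0171] 0.78 [ 0.002 -0.001]
basket_front [0.4933 0.3182 0.203 ] 0.82 [-0.084  0.037]
carafe_mid [ 0.5815  0.4385 -0.0036] 0.18 [0.02  0.144]
carafe_handle [0.4615 0.0421 0.0845] 0.67 [-0.154 -0.232]
```

View pics/p2.png

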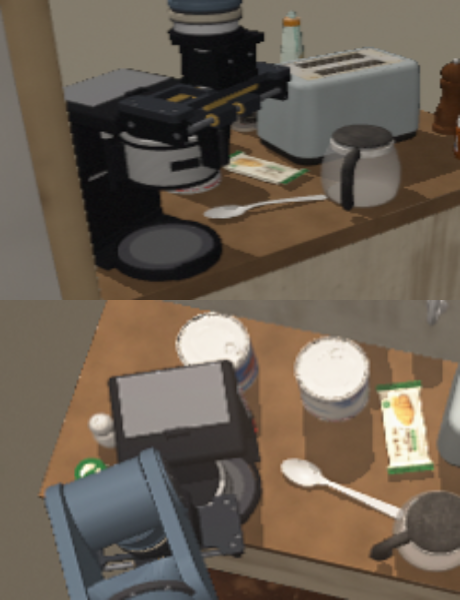

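servo_tool:
  rows: [1,-0.009,-0.004,0,0,1,-0.009,-0.004,0,0,1,-0.009,-0.004,0,0,1,-0.007,-0.004,0,0,1,-0.007,-0.004,0,0]

```text
time: 3.48
position: [0.4917, 0.2867, 0.2088]
tool_rot: [-0.07, 0.998, -0.005, -0.009]
ft_force: [-10.8, -10.9, 3.4]
grip_width: 0.0004
grip_force: 6.6
```

servo_tool:
  rows: [1,-0.006,-0.003,0,0,1,-0.005,-0.003,0,0,1,-0.004,-0.003,0,0,1,-0.003,-0.001,0,0,1,0,0,0,0]

```text
time: 3.9
position: [0.514, 0.2811, 0.2087]
tool_rot: [-0.069, 0.998, -0.002, -0.005]
ft_force: [-5.1, -4.1, -0.4]
grip_width: 0.0007
grip_force: 2.9
```

servo_tool:
  rows: [1,-0.002,0,0,0,1,-0.002,0,0,0,1,-0.002,0,0,0,1,0,0,0,0]

```text
time: 4.23
position: [0.514, 0.281, 0.2087]
tool_rot: [-0.07, 0.997, -0.004, -0.012]
ft_force: [-16.6, -7.3, 8.3]
grip_width: 0.0004
grip_force: 8.6
```

servo_tool:
  rows: [1,0.025,0,0,0,1,0.025,0,0,0,-0.3,0.0062,-0.036,0,0,-0.3,0.0062,-0.036,0,0,-0.3,0.0062,-0.036,0,0]

```text
time: 4.65
position: [0.4706, 0.1674, 0.2107]
tool_rot: [-0.071, 0.997, -0.0, 0.001]
ft_force: [0.8, -1.1, -0.7]
grip_width: 0.0132
grip_force: 0.0
```

servo_tool:
  rows: [-0.3,0.0062,-0.036,0,0,-0.3,0.0062,-0.036,0,0,-0.3,0.0062,-0.036,0,0,-0.3,0,0,0,6.88,-0.3,0,0,0,6.88]

```text
time: 5.07
position: [0.4681, 0.0557, 0.2108]
tool_rot: [0.056, 0.998, -0.0, 0.001]
ft_force: [0.1, 0.6, -0.2]
grip_width: 0.0458
grip_force: 0.0
```

servo_tool:
  rows: [-0.3,0,0,0,6.88,-0.3,0,0,0,6.88,-0.3,0,0,0,6.88,-0.3,0,0,0,6.88,-0.3,0,0,0,6.88]

```text
time: 5.48
position: [0.4678, 0.058, 0.2107]
tool_rot: [0.347, 0.938, 0.0, 0.001]
ft_force: [0.2, -0.6, -0.7]
grip_width: 0.0562
grip_force: 0.0
```

servo_tool:
  rows: [-0.3,0,0,0,6.88,-0.3,0,0,0,6.88,-0.3,0,0,0,6.88,-0.3,0,0,0,0,-0.3,0,0,0,0]

```text
time: 5.9
position: [0.4674, 0.0583, 0.2106]
tool_rot: [0.505, 0.863, 0.0, 0.0]
ft_force: [0.6, -0.3, 0.6]
grip_width: 0.0566
grip_force: 0.0
```

```bash
python3 - <<'E'
from h import *
st()
c=shot('scene','s3.png');t=shot('top','t3.png')
for x in(c,t):
    for q in('plate','basket_front','carafe_mid','carafe_handle','coffee_maker'):
        for d in robot.place_of(x,q)[:1]: print(q,np.round(d['at'],4),round(d['score'],2),(M.T@(np.array(d['at'])[:2]-PL)).round(3))
a=c['pixels'][120:300,170:400,::-1];b=t['pixels'][120:270,150:390,::-1]
cv2.imwrite('pics/p3.png',np.vstack([cv2.resize(a,None,fx=2,fy=1.6) ,cv2.resize(b,(460,288))]))
E
```

```text
t 5.9 p [0.4674 0.0583 0.2106] mach [-0.1461 -0.2164] alpha 119.3 zax [ 0.001 -0.    -1.   ] F [ 0.6 -0.3  0.6] w 0.0566 gf 0.0 q6 -0.63
plate [0.5758 0.2934 0.0185] 0.68 [-0.006  0.001]
basket_front [0.5264 0.2866 0.2025] 0.9 [-0.056  0.001]
carafe_mid [ 0.499  -0.0237  0.0636] 0.65 [-0.126 -0.302]
carafe_handle [0.4651 0.0466 0.0849] 0.61 [-0.15  -0.228]
coffee_maker [ 0.5787  0.2989 -0.0024] 0.76 [-0.002  0.006]
plate [0.5814 0.2932 0.0198] 0.88 [-0.001  0.   ]
basket_front [0.5261 0.2877 0.2059] 0.74 [-0.056  0.003]
carafe_mid [ 0.4982 -0.0261  0.0615] 0.71 [-0.127 -0.304]
carafe_handle [ 0.4998 -0.0268  0.0615] 0.36 [-0.126 -0.305]
coffee_maker [0.5782 0.2922 0.0032] 0.98 [-0.004 -0.   ]
```

View pics/p3.png

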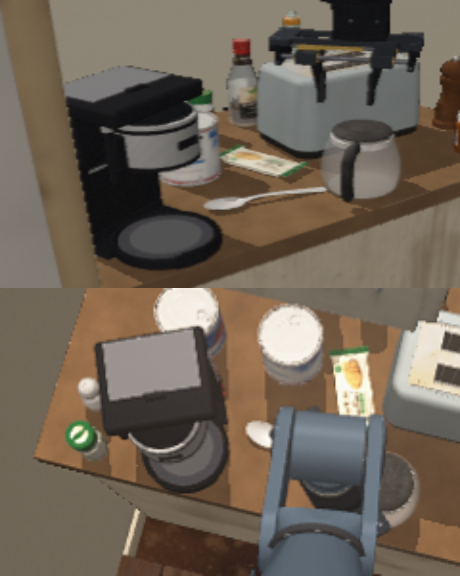

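servo_tool:
  rows: [-0.3,-0.001,-0.0104,0,1.2,-0.3,0,0,0.037,0,-0.3,0,0,0.037,0,-0.3,0,0,0.037,0,-0.3,0,0,0.034,0]

```text
time: 6.92
position: [0.4573, 0.0526, 0.0645]
tool_rot: [0.515, 0.857, 0.0, 0.0]
ft_force: [1.5, -0.5, -0.6]
grip_width: 0.0565
grip_force: 0.0
```

servo_tool:
  rows: [-0.3,0,0,0.002,0,-0.3,0,0,0,0]

```text
time: 7.08
position: [0.456, 0.0529, 0.0622]
tool_rot: [0.515, 0.857, -0.001, -0.003]
ft_force: [0.9, -0.7, 0.3]
grip_width: 0.0566
grip_force: 0.0
```

```bash
sed -i 's/PL=np.array.*;/PL=np.array([.5795,.294]);/' h.py; python3 - <<'E'
from h import *
st()
c=shot('scene','s4.png')
a=c['pixels'][150:260,290:400,::-1]
cv2.imwrite('pics/p4.png',cv2.resize(a,None,fx=5,fy=5,interpolation=cv2.INTER_CUBIC))
E
```

```text
t 7.08 p [0.456  0.0529 0.0622] mach [-0.1559 -0.2216] alpha 118.0 zax [-0.006  0.001 -1.   ] F [ 0.9 -0.7  0.3] w 0.0566 gf 0.0 q6 -0.62
```

View pics/p4.png

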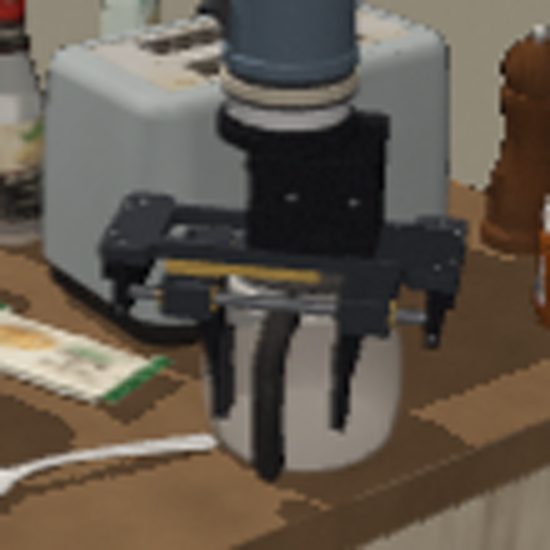

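servo_tool:
  rows: [1,0,0,0,0,1,0,0,0,0,1,0,0,0,0,1,0,0,0,0,1,0,0,0,0]
  newtons: 5

```text
time: 7.55
position: [0.4586, 0.053, 0.0647]
tool_rot: [0.515, 0.857, 0.0, 0.001]
ft_force: [0.4, -0.3, 0.6]
grip_width: 0.031
grip_force: 0.0
```

servo_tool:
  rows: [1,0,0,0,0,1,0,0,0,0,1,0,0,0,0]

```text
time: 7.8
position: [0.4583, 0.0531, 0.0639]
tool_rot: [0.515, 0.857, 0.0, 0.0]
ft_force: [-0.4, 1.0, 3.5]
grip_width: 0.0179
grip_force: 5.0
```

servo_tool:
  rows: [1,-0.002,0,-0.0036,0,1,-0.0022,0,-0.0036,0,1,-0.0024,0,-0.0035,0,1,-0.0026,0,-0.0035,0,1,-0.0028,0,-0.0035,0]

```text
time: 8.22
position: [0.4632, 0.0422, 0.0815]
tool_rot: [0.515, 0.857, -0.0, -0.0]
ft_force: [-0.1, 1.3, -0.2]
grip_width: 0.0177
grip_force: 5.0
```

servo_tool:
  rows: [1,0,0,0,0,1,0,0,0,0]

```text
time: 8.38
position: [0.4638, 0.0421, 0.0815]
tool_rot: [0.515, 0.857, 0.0, 0.0]
ft_force: [-1.0, 0.2, -1.3]
grip_width: 0.0177
grip_force: 5.0
```

```bash
python3 - <<'E'
from h import *
st()
c=shot('scene','s5.png')
for q in('carafe_mid','carafe_handle'):
    for d in robot.place_of(c,q)[:1]: print(q,np.round(d['at'],4),round(d['score'],2))
a=c['pixels'][150:260,290:400,::-1]
cv2.imwrite('pics/p5.png',cv2.resize(a,None,fx=5,fy=5,interpolation=cv2.INTER_CUBIC))
E
```

```text
t 8.38 p [0.4638 0.0421 0.0815] mach [-0.1496 -0.2334] alpha 118.0 zax [ 0.001 -0.    -1.   ] F [-1.   0.2 -1.3] w 0.0177 gf 5.0 q6 -0.64
carafe_mid [ 0.6725  0.014  -0.0038] 0.19
carafe_handle [0.4664 0.0281 0.103 ] 0.82
```

View pics/p5.png

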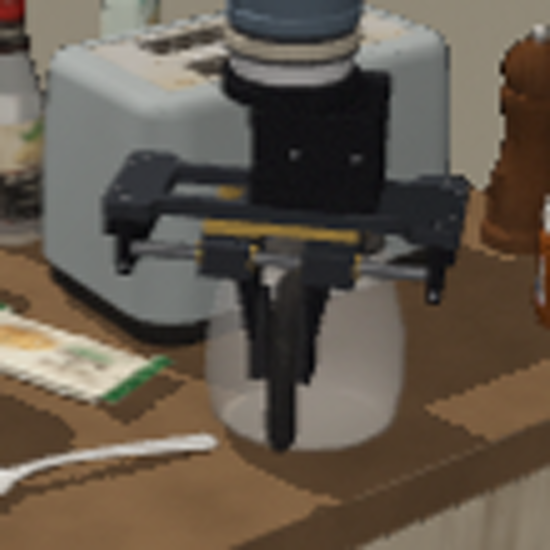

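servo_tool:
  rows: [1,0,0,0,0,1,0,0,0,0,1,0,0,0,0,1,0,0,-0.01,0,1,0,0,-0.02,0]
  newtons: 55

```text
time: 8.95
position: [0.4615, 0.0427, 0.1097]
tool_rot: [0.515, 0.857, -0.001, -0.003]
ft_force: [0.5, -0.5, -3.1]
grip_width: 0.017
grip_force: 54.9
```

servo_tool:
  rows: [1,0,0,-0.02,0,1,0,0,-0.02,0,1,0,0,0,0,1,0,0,0,0]

```text
time: 9.28
position: [0.464, 0.0425, 0.1517]
tool_rot: [0.515, 0.857, 0.0, 0.001]
ft_force: [-0.3, 0.3, -3.0]
grip_width: 0.017
grip_force: 54.9
```

```bash
python3 - <<'E'
from h import *
st();print(robot.get_obs()['moment'])
c=shot('scene','s6.png');t=shot('top')
for x in(c,t):
  for q in('carafe_mid','carafe_handle'):
    for d in robot.place_of(x,q)[:1]: print(q,np.round(d['at'],4),round(d['score'],2))
a=c['pixels'][130:250,280:400,::-1]
cv2.imwrite('pics/p6.png',cv2.resize(a,None,fx=5,fy=5,interpolation=cv2.INTER_CUBIC))
E
```

```text
t 9.28 p [0.464  0.0425 0.1517] mach [-0.1494 -0.233 ] alpha 118.0 zax [ 0.002 -0.    -1.   ] F [-0.3  0.3 -3. ] w 0.017 gf 54.9 q6 -0.64
[ 0.10394854  0.1772614  -0.03046641]
carafe_mid [ 0.5056 -0.033   0.1383] 0.65
carafe_handle [0.4637 0.0298 0.1689] 0.82
carafe_mid [ 0.5057 -0.0351  0.1383] 0.63
```

View pics/p6.png

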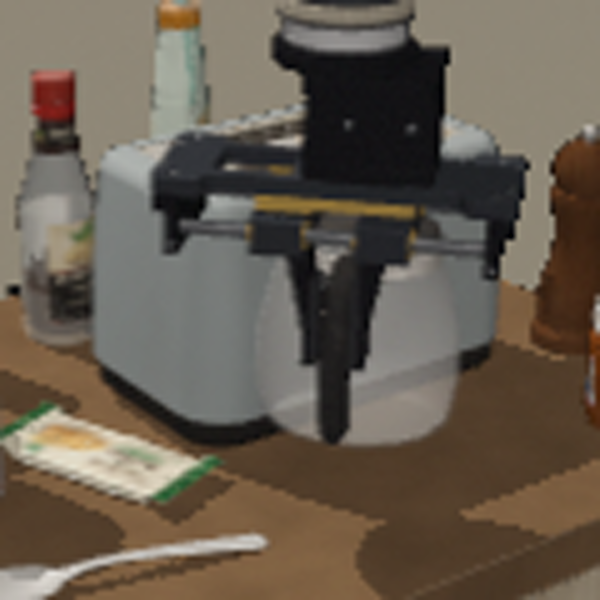

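servo_tool:
  rows: [1,0.02,0.0025,0,0,1,0.035,0.0025,0,0,1,0.037,0.0025,0,0,1,0.037,0.0025,0,0,1,0.037,0.0025,0,0]

```text
time: 10.0
position: [0.3956, 0.1959, 0.1506]
tool_rot: [0.516, 0.857, -0.0, -0.0]
ft_force: [0.4, 0.4, -2.7]
grip_width: 0.0167
grip_force: 54.9
```

servo_tool:
  rows: [1,0.037,0.0025,0,0,1,0.0256,0.0015,0,0,1,0.013,0.0007,0,0,1,0,0,0,-3,1,0,0,0,-5]

```text
time: 10.42
position: [0.3643, 0.2648, 0.1506]
tool_rot: [0.451, 0.892, -0.0, -0.0]
ft_force: [0.4, -0.6, -2.3]
grip_width: 0.017
grip_force: 54.9
```

servo_tool:
  rows: [1,0,0,0,-6,1,0,0,0,-6,1,0,0,0,-6,1,0,0,0,-6,1,0,0,0,-6]

```text
time: 10.83
position: [0.3649, 0.2637, 0.1506]
tool_rot: [0.205, 0.979, -0.0, -0.001]
ft_force: [0.7, 0.0, -1.9]
grip_width: 0.0166
grip_force: 54.9
```

servo_tool:
  rows: [1,0,0,0,-6,1,0,0,0,-6,1,0,0,0,-6,1,0,0,0,-6,1,0,0,0,-5]

```text
time: 11.25
position: [0.3649, 0.2635, 0.1506]
tool_rot: [-0.046, 0.999, -0.0, -0.001]
ft_force: [-0.6, 0.2, -2.6]
grip_width: 0.017
grip_force: 54.9
```

servo_tool:
  rows: [1,0,0,0.01,-3,1,0,0,0.01,0,1,0,0,0.01,0,1,0,0,0,0,1,0,0,0,0]

```text
time: 11.67
position: [0.3646, 0.2635, 0.1205]
tool_rot: [-0.07, 0.998, -0.0, -0.001]
ft_force: [-0.3, 1.0, -2.4]
grip_width: 0.0169
grip_force: 54.9
```

```bash
python3 - <<'E'
from h import *
st();print(robot.get_obs()['moment'])
c=shot('scene','s7.png');t=shot('top','t7.png')
for x in(c,t):
  for q in('carafe_mid','carafe_handle','plate','basket_front'):
    for d in robot.place_of(x,q)[:1]: print(q,np.round(d['at'],4),round(d['score'],2),(M.T@(np.array(d['at'])[:2]-PL)).round(4))
a=c['pixels'][140:320,170:350,::-1];b=t['pixels'][130:280,150:330,::-1]
cv2.imwrite('pics/p7.png',np.hstack([cv2.resize(a,(400,400)) ,cv2.resize(b,(400,400))]))
E
```

```text
t 11.67 p [0.3646 0.2635 0.1205] mach [-0.217  -0.0003] alpha 188.0 zax [-0.002 -0.001 -1.   ] F [-0.3  1.  -2.4] w 0.0169 gf 54.9 q6 -1.33
[0.02763573 0.19263906 0.02768714]
carafe_handle [0.3816 0.2598 0.1409] 0.74 [-0.2007 -0.0063]
plate [0.5795 0.2942 0.0188] 0.79 [0.     0.0002]
basket_front [ 0.669   0.0144 -0.0075] 0.69 [ 0.0497 -0.2893]
carafe_mid [0.4499 0.2723 0.1081] 0.86 [-0.1314 -0.0035]
plate [0.5826 0.2971 0.0168] 0.87 [0.0035 0.0026]
basket_front [0.5287 0.2829 0.2023] 0.58 [-0.0519 -0.0039]
```

View pics/p7.png

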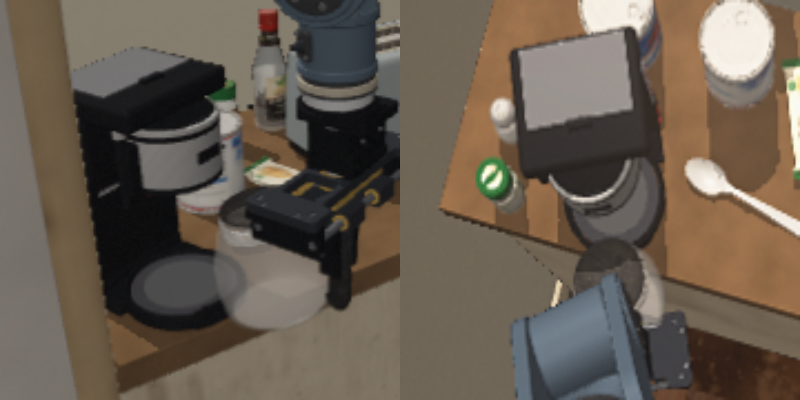

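servo_tool:
  rows: [1,-0.004,0.001,0.001,0,1,-0.0045,0.001,0.0025,0,1,-0.0045,0,0.0015,0,1,-0.0045,0,0.001,0,1,-0.01,0,0.0013,0]

```text
time: 12.58
position: [0.3916, 0.2694, 0.1135]
tool_rot: [-0.07, 0.998, -0.0, -0.001]
ft_force: [0.3, 0.0, -2.5]
grip_width: 0.0169
grip_force: 54.9
```

servo_tool:
  rows: [1,-0.01,0,0.0013,0,1,-0.01,0,0.0013,0,1,-0.01,0,0.0014,0,1,-0.01,0,0.0013,0]

```text
time: 12.92
position: [0.4333, 0.2753, 0.1084]
tool_rot: [-0.07, 0.998, 0.0, 0.0]
ft_force: [0.3, 0.0, -2.4]
grip_width: 0.0171
grip_force: 54.9
```

servo_tool:
  rows: [1,-0.007,0,0.001,0,1,-0.007,0,0.001,0,1,-0.006,0,0.0008,0,1,0,0,0,0]

```text
time: 13.25
position: [0.4532, 0.2781, 0.1057]
tool_rot: [-0.07, 0.998, 0.0, 0.001]
ft_force: [1.0, -1.1, -2.6]
grip_width: 0.017
grip_force: 54.9
```

servo_tool:
  rows: [1,-0.006,0,0.0008,0,1,-0.006,0,0.0008,0,1,0,0,0,0]

```text
time: 13.5
position: [0.4654, 0.28, 0.1042]
tool_rot: [-0.07, 0.998, 0.0, 0.001]
ft_force: [-0.2, 0.2, -3.5]
grip_width: 0.017
grip_force: 54.9
```

```bash
python3 - <<'E'
from h import *
st()
c=shot('scene','s8.png')
for q in('carafe_mid','carafe_handle','plate'):
    for d in robot.place_of(c,q)[:1]: print(q,np.round(d['at'],4),round(d['score'],2),(M.T@(np.array(d['at'])[:2]-PL)).round(4))
a=c['pixels'][150:300,180:330,::-1]
cv2.imwrite('pics/p8.png',cv2.resize(a,(600,600),interpolation=cv2.INTER_CUBIC))
E
```

```text
t 13.5 p [0.4654 0.28   0.1042] mach [-0.115  0.002] alpha 188.0 zax [ 0.003  0.001 -1.   ] F [-0.2  0.2 -3.5] w 0.017 gf 54.9 q6 -1.37
carafe_handle [0.4825 0.2804 0.1242] 0.83 [-0.0979  0.    ]
plate [0.576  0.2919 0.0187] 0.65 [-0.0038 -0.0016]
```

View pics/p8.png

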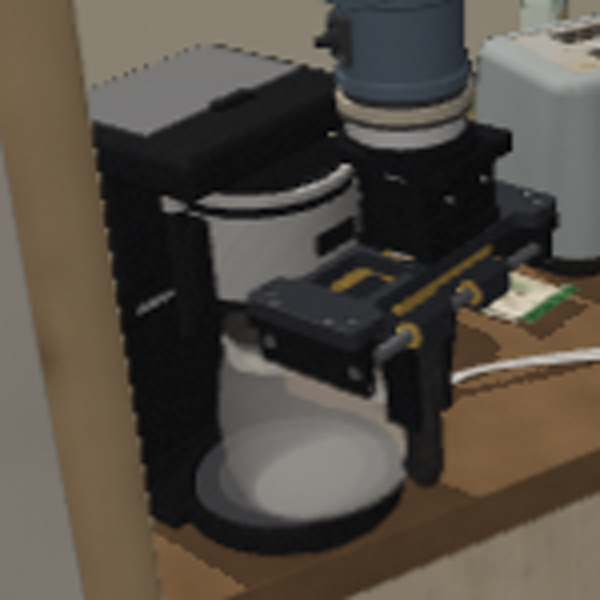

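servo_tool:
  rows: [1,-0.004,-0.0005,0.0006,0,1,-0.004,-0.0005,0.0006,0,1,-0.004,0,0.0006,0,1,-0.004,0,0.0006,0,1,0,0,0,0]

```text
time: 14.12
position: [0.4811, 0.281, 0.1016]
tool_rot: [-0.07, 0.998, 0.0, 0.001]
ft_force: [-0.0, 0.4, -1.9]
grip_width: 0.0169
grip_force: 54.9
```

servo_tool:
  rows: [1,-0.002,0,0.0003,0,1,-0.002,0,0.0003,0,1,0,0,0,0]

```text
time: 14.37
position: [0.4837, 0.2814, 0.1012]
tool_rot: [-0.07, 0.998, 0.0, 0.0]
ft_force: [-0.9, -0.4, -2.3]
grip_width: 0.017
grip_force: 54.9
```

servo_tool:
  rows: [1,-0.002,0,0.0002,0,1,-0.001,0,0.0002,0,1,0,0,0,0]

```text
time: 14.62
position: [0.4867, 0.2819, 0.1009]
tool_rot: [-0.07, 0.998, 0.0, 0.0]
ft_force: [-1.7, 0.2, -1.5]
grip_width: 0.0169
grip_force: 54.9
```

servo_tool:
  rows: [1,-0.002,0,0.0002,0,1,0,0,0,0]

```text
time: 14.78
position: [0.488, 0.2821, 0.1007]
tool_rot: [-0.07, 0.998, -0.0, -0.001]
ft_force: [-4.6, -1.2, 0.3]
grip_width: 0.0167
grip_force: 57.2
```

servo_tool:
  rows: [1,0.001,0,0.0005,0,1,0,0,0.0005,0,1,0,0,0,0]
  newtons: 20

```text
time: 15.03
position: [0.4876, 0.282, 0.0999]
tool_rot: [-0.07, 0.998, 0.0, 0.0]
ft_force: [-2.3, -1.0, 2.0]
grip_width: 0.0173
grip_force: 20.1
```

servo_tool:
  rows: [1,0,0,0.0005,0,1,0,0,0.0005,0,1,0,0,0,0]
  newtons: 6

```text
time: 15.28
position: [0.4877, 0.282, 0.0986]
tool_rot: [-0.07, 0.998, 0.0, 0.0]
ft_force: [-2.7, -0.6, 1.2]
grip_width: 0.0174
grip_force: 6.0
```

```bash
cat > m.py <<'E'
from h import *
st()
for n in('scene','top'):
  x=shot(n)
  for q in('carafe_mid','carafe_handle','basket_front'):
    for d in robot.place_of(x,q)[:1]: print(n,q,np.round(d['at'],4),round(d['score'],2),(M.T@(np.array(d['at'])[:2]-PL)).round(4))
E
python3 m.py
```

```text
t 15.28 p [0.4877 0.282  0.0986] mach [-0.0926  0.0009] alpha 188.0 zax [ 0.  0. -1.] F [-2.7 -0.6  1.2] w 0.0174 gf 6.0 q6 -1.38
scene carafe_handle [0.5009 0.2825 0.1154] 0.93 [-0.0794 -0.0004]
scene basket_front [0.5264 0.2852 0.2021] 0.89 [-0.0538 -0.0013]
top carafe_mid [0.5713 0.2939 0.0863] 0.55 [-0.0081  0.001 ]
top basket_front [0.5272 0.2827 0.202 ] 0.47 [-0.0534 -0.0039]
```

servo_tool:
  rows: [0.4,0,0,0,0,0.4,0,0,0,0,0.4,0,0,0,0,0.4,0.003,0,0,0,0.4,0.002,0,0,0]

```text
time: 16.1
position: [0.4827, 0.2813, 0.0987]
tool_rot: [-0.07, 0.998, 0.0, 0.0]
ft_force: [-0.0, -0.7, -0.5]
grip_width: 0.0257
grip_force: 0.0
```

```bash
python3 m.py
```

```text
t 16.1 p [0.4827 0.2813 0.0987] mach [-0.0976  0.0009] alpha 188.0 zax [ 0.001  0.    -1.   ] F [-0.  -0.7 -0.5] w 0.0257 gf 0.0 q6 -1.38
scene carafe_handle [0.4939 0.2802 0.1111] 0.78 [-0.0867 -0.0018]
scene basket_front [0.5251 0.287  0.201 ] 0.7 [-0.0548  0.0006]
top carafe_mid [0.5679 0.2921 0.0839] 0.42 [-0.0118 -0.0003]
top basket_front [0.5267 0.2855 0.2012] 0.43 [-0.0535 -0.0011]
```

servo_tool:
  rows: [1,0.001,0,0,0,1,0,0,0,0,1,0,0,0,0,1,0,0,0,0,1,0,0,0,0]
  newtons: 10

```text
time: 16.92
position: [0.4813, 0.2811, 0.0986]
tool_rot: [-0.07, 0.998, -0.0, -0.0]
ft_force: [0.3, -1.2, 0.6]
grip_width: 0.017
grip_force: 10.0
```

servo_tool:
  rows: [1,-0.002,0,0,0,1,-0.002,0,0,0,1,-0.002,0,0,0,1,0,0,0,0]

```text
time: 17.25
position: [0.4873, 0.2819, 0.0984]
tool_rot: [-0.07, 0.998, -0.0, -0.0]
ft_force: [-3.0, 0.1, 1.5]
grip_width: 0.0168
grip_force: 10.0
```

```bash
python3 m.py
```

```text
t 17.25 p [0.4873 0.2819 0.0984] mach [-0.0929  0.0009] alpha 188.0 zax [-0.001 -0.    -1.   ] F [-3.   0.1  1.5] w 0.0168 gf 10.0 q6 -1.38
scene carafe_handle [0.5026 0.2799 0.1114] 0.75 [-0.0781 -0.0033]
scene basket_front [0.5204 0.2893 0.2052] 0.94 [-0.0592  0.0036]
top carafe_mid [0.578  0.2912 0.0839] 0.69 [-0.0019 -0.0026]
top basket_front [0.5279 0.2855 0.2047] 0.43 [-0.0523 -0.0012]
```

servo_tool:
  rows: [1,0.0008,0,0.002,0,1,0.0008,0,0.002,0,1,0.0008,0,0.002,0,1,0,0,0,0]
  newtons: 8

```text
time: 17.98
position: [0.4849, 0.2816, 0.0923]
tool_rot: [-0.07, 0.998, -0.0, -0.0]
ft_force: [-1.2, -1.5, 0.6]
grip_width: 0.0175
grip_force: 8.0
```

servo_tool:
  rows: [1,0.0008,0,0.0015,0,1,0.0008,0,0.0015,0,1,0,0,0,0]

```text
time: 18.23
position: [0.4834, 0.2814, 0.0894]
tool_rot: [-0.07, 0.998, -0.0, -0.0]
ft_force: [-1.3, -0.5, -0.1]
grip_width: 0.0171
grip_force: 8.0
```

```bash
python3 m.py
```

```text
t 18.23 p [0.4834 0.2814 0.0894] mach [-0.0969  0.0009] alpha 188.0 zax [-0. -0. -1.] F [-1.3 -0.5 -0.1] w 0.0171 gf 8.0 q6 -1.38
scene carafe_handle [0.497  0.2806 0.1026] 0.96 [-0.0836 -0.0018]
scene basket_front [0.5236 0.2861 0.2051] 0.71 [-0.0565 -0.    ]
top carafe_mid [0.5737 0.2923 0.0794] 0.45 [-0.006  -0.0009]
top basket_front [0.5273 0.2837 0.2024] 0.61 [-0.0531 -0.0029]
```

servo_tool:
  rows: [1,0,0,0.001,0,1,-0.0015,0,0,0,1,-0.0015,0,0,0,1,-0.0015,0,0,0,1,0,0,0,0]

```text
time: 19.05
position: [0.4879, 0.282, 0.0885]
tool_rot: [-0.07, 0.998, -0.0, -0.0]
ft_force: [-2.1, -0.5, 0.7]
grip_width: 0.0172
grip_force: 9.3
```

```bash
python3 m.py
```

```text
t 19.05 p [0.4879 0.282  0.0885] mach [-0.0923  0.0009] alpha 188.0 zax [-0. -0. -1.] F [-2.1 -0.5  0.7] w 0.0172 gf 9.3 q6 -1.38
scene carafe_handle [0.5021 0.2767 0.1055] 0.96 [-0.0791 -0.0064]
scene basket_front [0.5247 0.2835 0.2066] 0.83 [-0.0557 -0.0028]
top carafe_mid [0.5791 0.2899 0.0814] 0.45 [-0.001 -0.004]
top basket_front [0.5275 0.2853 0.2026] 0.49 [-0.0527 -0.0014]
```

servo_tool:
  rows: [0.3,0,0,0,0,0.3,0,0,0,0,0.3,0,0,0,0,0.3,0,0,0,0,0.3,0.01,0,0,0]

```text
time: 19.87
position: [0.4815, 0.2813, 0.0893]
tool_rot: [-0.07, 0.998, 0.001, 0.003]
ft_force: [1.2, 1.6, 0.6]
grip_width: 0.03
grip_force: 0.0
```

servo_tool:
  rows: [0.3,0.03,0,0,0,0.3,0.04,0,0,0,0.3,0.02,0,-0.03,0,0.3,0,0,0,0,0.3,0,0,0,0]

```text
time: 20.28
position: [0.3887, 0.2684, 0.12]
tool_rot: [-0.07, 0.998, 0.0, 0.002]
ft_force: [0.4, 0.3, 0.2]
grip_width: 0.0305
grip_force: 0.0
```

```bash
cat >>m.py <<'E'
  for q in('plate','carafe','drip_stop','salt','spice_green','teaspoon','snack','pepper','spread_jar'):
    for d in robot.place_of(x,q)[:1]: print(n,q,np.round(d['at'],3),round(d['score'],2))
  for q in ('drip_stop',): print([ (np.round(d['at'],3),round(d['score'],2)) for d in robot.spot_in(x,q)[:1]])
E
python3 m.py
```

```text
t 20.28 p [0.3887 0.2684 0.12  ] mach [-0.1926  0.0012] alpha 188.1 zax [ 0.003  0.001 -1.   ] F [0.4 0.3 0.2] w 0.0305 gf 0.0 q6 -1.34
scene carafe_mid [0.5764 0.2961 0.0799] 0.88 [-0.0028  0.0025]
scene carafe_handle [0.5012 0.2802 0.1019] 0.74 [-0.0795 -0.0028]
scene plate [ 0.579  0.296 -0.   ] 0.33
scene carafe [0.568 0.299 0.019] 0.56Traceback (most recent call last):
  File "m.py", line 8, in <module>
    for d in robot.place_of(x,q)[:1]: print(n,q,np.round(d['at'],3),round(d['score'],2))
             ~~~~~~~~~~~~~~^^^^^
ValueError: it knows: basket_front, carafe, carafe_handle, carafe_mid, coffee_maker, pepper, plate, salt, snack, spice_green, spread_jar, teaspoon
```

```bash
sed -i '/spot_in/d; s/.drip_stop.,//' m.py; python3 m.py
```

```text
t 20.58 p [0.3898 0.2682 0.1181] mach [-0.1914  0.0008] alpha 188.0 zax [ 0. -0. -1.] F [0.  0.  0.4] w 0.0305 gf 0.0 q6 -1.34
scene carafe_mid [0.581  0.2948 0.079 ] 0.94 [0.0016 0.0006]
scene carafe_handle [0.5019 0.2804 0.1026] 0.85 [-0.0787 -0.0027]
scene basket_front [0.5794 0.2942 0.0803] 0.67 [-0.0001  0.0002]
scene carafe [0.571 0.3   0.016] 0.65
scene snack [ 0.672  0.016 -0.004] 0.44
scene pepper [ 0.535 -0.354  0.001] 0.89
scene spread_jar [ 0.446 -0.264  0.   ] 0.82
top carafe_mid [0.5765 0.294  0.0787] 0.83 [-0.003   0.0004]
top carafe_handle [0.5035 0.279  0.1032] 0.7 [-0.0773 -0.0043]
top plate [0.582 0.294 0.02 ] 0.74
top carafe [0.564 0.296 0.02 ] 0.91
top salt [0.669 0.442 0.001] 0.43
top spice_green [ 0.582  0.438 -0.005] 0.76
top teaspoon [ 0.569  0.104 -0.001] 0.77
top snack [ 0.67   0.015 -0.001] 0.97
top pepper [ 0.539 -0.357 -0.002] 0.61
top spread_jar [ 0.444 -0.267 -0.003] 0.77
```

```bash
python3 -c "
from h import *
print([(np.round(d['at'],3),round(d['score'],2)) for n in('scene','top') for d in robot.place_of(shot(n),'basket_front')[:2]])
print(robot.hand_in())"
```

```text
[(array([0.523, 0.282, 0.208]), 0.6), (array([0.528, 0.285, 0.204]), 0.71)]
the job is handed in; nothing more can be done
None
```

The basket is shut and the carafe measures as standing level inside the plate's rim, within about 3 mm of its centre, handle to the front. The bystanders measured where they began, and I handed the job in at about 21 s of the 56 s. I checked the end state by network measurements only, having used all 10 picture views, and the drip-stop lever's position could not be measured.

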